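# Set out a nail bottle set for the student opposite

### The job

The student sits on the stool across the table, facing you. Move the four small bottles one by one from the cups of the aluminium stock rail to the empty bamboo rack, one to a compartment, so that the student sees them from left to right in the same working order in which you see them now: seen from your side the order is reversed, the leftmost bottle ending in the rightmost compartment and so on. Leave each bottle standing upright on the floor of its compartment, and do not tip any over on the way.

Things in the scene. Friction and masses are not known exactly. Their poses are not given: they have to be found in the camera images.
- primer_mid (a point): Slim round white bottle with a ribbed white cap, 19 mm across, 66 mm high, 14 to 28 g; the cap, 18 mm across, is the top 24 mm: grip there. Starts upright in any cup of the rail, within 3 mm of its centre. Point: the bottle's centre, half-way up; z up, x across its depth, within 0.15 rad of the rail's x.
- base_coat_mid (a point): Slim round pale bottle with a smooth gold cap, 19 mm across, 71 mm high, 20 to 39 g; the cap, 18 mm across, is the top 30 mm: grip there. Starts upright in any cup of the rail, within 3 mm of its centre. Point: the bottle's centre, half-way up; z up, x across its depth, within 0.15 rad of the rail's x.
- colour_coat_mid (a point): Polish bottle, nearly square shouldered body 27 mm (x) by 34 mm (y), 78 mm high, 39 to 77 g; the slim black cap, 12 mm across, is the top 45 mm: grip there. Starts upright in any cup of the rail, within 3 mm of its centre. Point: the bottle's centre, half-way up; z up, x across its depth, within 0.15 rad of the rail's x.
- top_coat_mid (a point): Polish bottle, nearly square shouldered body 27 mm (x) by 34 mm (y), 88 mm high (the tallest), 39 to 77 g; the slim gold cap, 12 mm across, is the top 51 mm: grip there. Starts upright in any cup of the rail, within 3 mm of its centre. Point: the bottle's centre, half-way up; z up, x across its depth, within 0.15 rad of the rail's x.
- cup_a: Single open-topped white plastic cup of the stock rail, fixed; bottle primer (slim, white cap) starts in it. Outside 46 mm (x) by 52 mm (y) by 20 mm high, walls 2 mm, floor 2 mm. Origin at the centre of its underside, axes parallel to those of the rail. Which of the rail's four places it has differs from start to start.
- cup_b: Single open-topped white plastic cup of the stock rail, fixed; bottle base_coat (slim, gold cap) starts in it. Outside 46 mm (x) by 52 mm (y) by 20 mm high, walls 2 mm, floor 2 mm. Origin at the centre of its underside, axes parallel to those of the rail. Which of the rail's four places it has differs from start to start.
- cup_c: Single open-topped white plastic cup of the stock rail, fixed; bottle colour_coat (square, black cap) starts in it. Outside 46 mm (x) by 52 mm (y) by 20 mm high, walls 2 mm, floor 2 mm. Origin at the centre of its underside, axes parallel to those of the rail. Which of the rail's four places it has differs from start to start.
- cup_d: Single open-topped white plastic cup of the stock rail, fixed; bottle top_coat (square, gold cap) starts in it. Outside 46 mm (x) by 52 mm (y) by 20 mm high, walls 2 mm, floor 2 mm. Origin at the centre of its underside, axes parallel to those of the rail. Which of the rail's four places it has differs from start to start.
- stock_rail: Aluminium channel, 222 mm long, 62 mm deep, fixed, carrying the cups in a row along y. Origin: centre of its underside, on the table; x away from the robot, y left (yaw up to 0.35 rad). Cup centres at x = 0, y = 79.5, 26.5, -26.5, -79.5 mm; bottles stand at z = 8 mm. Cup walls reach z = 26 mm, the back edge (x = 26 to 29 mm) 31 mm, the cups' hooks over it (x to 33 mm) 33 mm.
- desk_rack: Bamboo rack, 217 mm long, fixed, four empty compartments in a row along y. Origin: centre of its underside, on the table; x away from the robot, y left (yaw up to 0.35 rad). Compartment centres at x = 0, y = 79.5, 26.5, -26.5, -79.5 mm; inside 42 mm (x) by 48 mm (y), floor z = 8 mm. Dividers reach z = 25 mm, the lip towards the stool 16 mm, the back wall towards the robot 32 mm.
Not all that is in view belongs to the job. Leave any turquoise look-alike of the part that bears base_coat_mid alone.

How it is judged:
At the end, for the whole second after the job is handed in: Each bottle stands in the bamboo compartment that mirrors its starting cup (leftmost to rightmost and so on): within 16 mm of the compartment's centre along the row and 15 mm across it, on its floor (height within 5 mm), upright within 0.15 rad, released and at rest (((y of cup_a in the frame of stock_rail between 0.0645 and 0.0945 m and y of primer_mid in the frame of desk_rack between -0.0955 and -0.0635 m) or (y of cup_a in the frame of stock_rail between 0.0115 and 0.0415 m and y of primer_mid in the frame of desk_rack between -0.0425 and -0.0105 m) or (y of cup_a in the frame of stock_rail between -0.0415 and -0.0115 m and y of primer_mid in the frame of desk_rack between 0.0105 and 0.0425 m) or (y of cup_a in the frame of stock_rail between -0.0945 and -0.0645 m and y of primer_mid in the frame of desk_rack between 0.0635 and 0.0955 m)) and x of primer_mid in the frame of desk_rack between -0.015 and 0.015 m and z of primer_mid in the frame of desk_rack between 0.036 and 0.045 m and angle between each of primer_mid, base_coat_mid, colour_coat_mid, top_coat_mid's own z axis and vertical below 0.15 rad and linear speed of each of primer, base_coat, colour_coat, top_coat below 0.02 m/s and ((y of cup_b in the frame of stock_rail between 0.0645 and 0.0945 m and y of base_coat_mid in the frame of desk_rack between -0.0955 and -0.0635 m) or (y of cup_b in the frame of stock_rail between 0.0115 and 0.0415 m and y of base_coat_mid in the frame of desk_rack between -0.0425 and -0.0105 m) or (y of cup_b in the frame of stock_rail between -0.0415 and -0.0115 m and y of base_coat_mid in the frame of desk_rack between 0.0105 and 0.0425 m) or (y of cup_b in the frame of stock_rail between -0.0945 and -0.0645 m and y of base_coat_mid in the frame of desk_rack between 0.0635 and 0.0955 m)) and x of base_coat_mid in the frame of desk_rack between -0.015 and 0.015 m and z of base_coat_mid in the frame of desk_rack between 0.0385 and 0.0475 m and ((y of cup_c in the frame of stock_rail between 0.0645 and 0.0945 m and y of colour_coat_mid in the frame of desk_rack between -0.0955 and -0.0635 m) or (y of cup_c in the frame of stock_rail between 0.0115 and 0.0415 m and y of colour_coat_mid in the frame of desk_rack between -0.0425 and -0.0105 m) or (y of cup_c in the frame of stock_rail between -0.0415 and -0.0115 m and y of colour_coat_mid in the frame of desk_rack between 0.0105 and 0.0425 m) or (y of cup_c in the frame of stock_rail between -0.0945 and -0.0645 m and y of colour_coat_mid in the frame of desk_rack between 0.0635 and 0.0955 m)) and x of colour_coat_mid in the frame of desk_rack between -0.015 and 0.015 m and z of colour_coat_mid in the frame of desk_rack between 0.042 and 0.051 m and ((y of cup_d in the frame of stock_rail between 0.0645 and 0.0945 m and y of top_coat_mid in the frame of desk_rack between -0.0955 and -0.0635 m) or (y of cup_d in the frame of stock_rail between 0.0115 and 0.0415 m and y of top_coat_mid in the frame of desk_rack between -0.0425 and -0.0105 m) or (y of cup_d in the frame of stock_rail between -0.0415 and -0.0115 m and y of top_coat_mid in the frame of desk_rack between 0.0105 and 0.0425 m) or (y of cup_d in the frame of stock_rail between -0.0945 and -0.0645 m and y of top_coat_mid in the frame of desk_rack between 0.0635 and 0.0955 m)) and x of top_coat_mid in the frame of desk_rack between -0.015 and 0.015 m and z of top_coat_mid in the frame of desk_rack between 0.047 and 0.056 m); the robot touches nothing.
It fails at once if a bottle is tipped over (more than 45 degrees from upright) (angle between primer_mid's own z axis and vertical above 0.785 rad).
It fails at once if a bottle is tipped over (more than 45 degrees from upright) (angle between base_coat_mid's own z axis and vertical above 0.785 rad).
It fails at once if a bottle is tipped over (more than 45 degrees from upright) (angle between colour_coat_mid's own z axis and vertical above 0.785 rad).
It fails at once if a bottle is tipped over (more than 45 degrees from upright) (angle between top_coat_mid's own z axis and vertical above 0.785 rad).
It also fails if it takes over 96 s, if anything falls off the work surface, if the arm or the gripper's body presses on something with over 40 N, if the wrist force passes 120 N, or if a joint passes its speed limit or range.

### The arm

A 7-joint arm with a two-finger parallel gripper is mounted at the origin on the work surface; the furniture and walls round the work are solid. World frame = base frame: x ahead of the robot, y to its left, z up, the work surface at z = 0. Lengths are in m, angles in rad, forces in N, time in s.
With the tool pointing down it reaches from about 0.425 to 0.95 m from the base axis. Payload 4.7 kg.
Tool frame: the origin (TCP) lies midway between the tips of the shut fingers; the grasp point (between the pads) lies 19 mm behind it; z points along the fingers, y is the line along which they close (so a half turn about z gives the same grasp; the last joint's range is limited). The gripper opens to 87 mm and grips with 3 to 60 N. Pads are 19 mm wide; open, the fingers measure 117 mm over their backs; the gripper's body (75 mm by 190 mm) begins 51 mm behind the grasp point.
Start: joints at [1.13, 0.469, -0.049, 1.532, 0.024, 1.141, -0.082], TCP at [0.27, -0.619, 0.19] pointing down, gripper open.
Joint ranges: [-2.59, 2.59], [-0.33, 1.99], [-1.39, 1.29], [0.1, 2.45], [-1.04, 4.18], [0.21, 1.99], [-2.66, 2.66]. Speed limits (rad/s): [2.57, 2.57, 3.14, 3.14, 3.14, 3.14, 3.14].

### API

Orientations are given as [roll, pitch, yaw] about the fixed x, y, z axes, in that order (R = Rz(yaw) Ry(pitch) Rx(roll)).
In Python, from plant import manip, capture, camera_info, sign_off gives the robot as it stands.
- The arm moves only by the tool play_rows, never from a script. Its argument "commands" is a list that holds one entry, the list of rows, each a list of 7 numbers: the turn, a rotation vector about the tool's x, y, z in units of 0.1 rad (1.0 is 0.1 rad), then the shift along the tool's x, y, z in units of 0.04 m (1.0 is 0.04 m), then the opening, from -1 (shut) to 1 (fully open). A call has 1 to 20 rows; each row shifts and turns the commanded pose from where the row before left it, along the tool's axes as they then stand; what a row does not reach is not made up. A row lasts 1/10 s, in which the tool goes at most 50 mm and 8.59 degrees, less where a joint would pass 70% of its speed; a pose out of reach is approached as far as the arm can. A call with a number of a shift or a turn outside -1 to 1 is refused whole. A call with a gripper value outside its range is refused whole. The fingers move at their own pace and stop on an object; the grip force is fixed at half the most. Time passes only in rows, so rows that do not move let the fingers close. It gives the time, the measured TCP pose, the force, the opening and the grip force at its end, in the units of the state.
- manip.state(): the state, without advancing time (a new reading comes with each control period).
- capture(name): name is "scene" or "side" or "wrist"; returns (picture, depth): 420x560x3 uint8, blue, green, red; 420x560 float32, m along the optical axis (not along the pixel's ray), 0 where there is no reading.
- camera_info(name): a dict with "mtx" (3x3 intrinsics, pixels), "xyz" and "orientation" of the camera in the world. Camera axes: x right, y down, z forward; pixel columns grow to the right and rows downward; lengths in m; the calibration is good to about 2 mm. A picture is of the moment at which its call begins: read the wrist's pose just before it. camera_info takes no time and is no camera call; for the wrist camera it gives the pose at the moment of the call.
- sign_off(): hands the job in; it is judged then, once.
The state is a dict: "t": time; "joints": joint angles; "joint_velocities": joint speeds; "joint_efforts": joint torques, N m; "position": TCP position; "tool_rot": TCP orientation; "ft_force": force on the tool from outside, world axes, zero at the start; "torque": the same for the moment, N m; "opening": opening from 0.0 (shut) to 1.0 (fully open); "grasp_force": force on a finger pad.
Only numpy, scipy, OpenCV 4.12 (cv2) and the standard library are available. Lean on these libraries where they do the work, as an engineer would, in place of code of your own. Each camera call takes 0.05 s, during which the arm holds its last target. There are 200 camera calls.

## Working session

There is one attempt and no reset: what is moved stays moved. The work goes in short steps, Python scripts to look and compute and a tool call to move; the robot and the scene stay as the last step left them, time stands still between calls to the robot, and variables do not carry over. Pictures are saved under pics/ and viewed, at most 14 in all, crops included, and the job is handed in when it is done.

Besides the shell and the picture viewer there is one more tool, called after "Request:" as name(argument=value, ...), one argument or row to a line, values as JSON. play_rows: Moves the arm, as the interface text tells. Shifts and turns lie within -1 to 1; 1 stands for 0.04 m of shift or 0.1 rad of turn. Its arguments: {"type":"object","properties":{"commands":{"type":"array","items":{"type":"array","items":{"type":"array","items":{"type":"number","minimum":-1,"maximum":1}}}}},"required":["commands"]}

```bash
mkdir -p pics; ls
python3 - <<'E'
from plant import manip,capture,camera_info
import cv2,numpy as np
s=manip.state();print({k:np.round(v,3).tolist() for k,v in s.items()})
for n in("scene","side"):
    i=camera_info(n);p,d=capture(n);cv2.imwrite(f"pics/{n}0.png",p);np.save(f"pics/{n}0.npy",d);print(n,i)
E
```

```text
pics
{'t': 0.0, 'joints': [1.13, 0.469, -0.049, 1.534, 0.024, 1.141, -0.082], 'joint_velocities': [0.0, 0.0, 0.001, -0.0, 0.0, 0.001, -0.0], 'joint_efforts': [0.001, -50.798, -0.08, -23.615, -0.061, 0.038, 0.0], 'position': [0.27, -0.618, 0.189], 'tool_rot': [-3.14, 0.0, 0.412], 'ft_force': [0.053, -0.007, -0.053], 'torque': [-0.016, -0.025, -0.043], 'grasp_force': 0.0, 'opening': 0.999}
scene {'mtx': array([[441.40985593,   0.        , 281.35782277],
       [  0.        , 441.40985593, 204.87519187],
       [  0.        ,   0.        ,   1.        ]]), 'xyz': array([-0.32047856,  0.53635717,  0.59089551]), 'orientation': array([-2.08590049, -0.02133601, -2.13036791])}
side {'mtx': array([[479.35448161,   0.        , 277.84912458],
       [  0.        , 479.35448161, 215.75530577],
       [  0.        ,   0.        ,   1.        ]]), 'xyz': array([ 0.47251355, -0.82762491,  0.59796888]), 'orientation': array([-2.11486784, -0.01428664, -0.01364714])}
```

View pics/scene0.png

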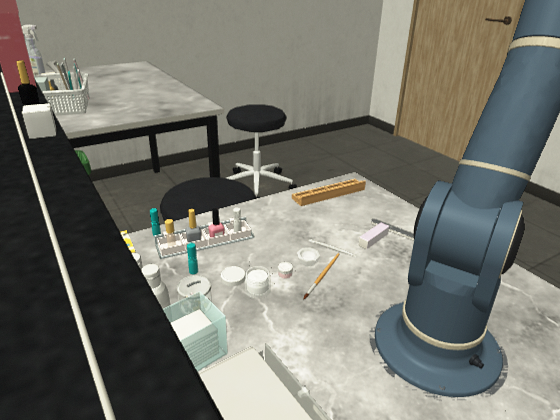

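View pics/side0.png

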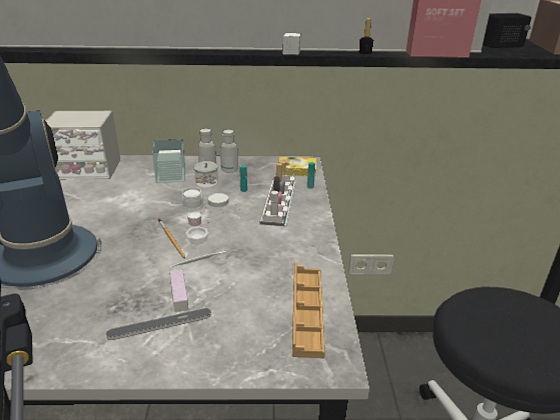

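The scene view shows the rail at about (200,240) with bottles, and a turquoise look-alike at (155,220) and another at (192,258). The rack is at (330,190). In the side view the rail is at (280,200) and the rack at (308,310), so I'll localise both from depth.

```bash
cat > h.py <<'E'
import numpy as np,cv2
from scipy.spatial.transform import Rotation as R
from plant import manip,capture,camera_info
def cloud(i,d):
    v,u=np.mgrid[:d.shape[0],:d.shape[1]];K=i["mtx"]
    P=np.stack([(u-K[0,2])/K[0,0]*d,(v-K[1,2])/K[1,1]*d,d],-1)
    return P@R.from_euler("xyz",i["orientation"]).as_matrix().T+i["xyz"]
def proj(i,P):
    q=(np.asarray(P)-i["xyz"])@R.from_euler("xyz",i["orientation"]).as_matrix()
    return q[...,:2]/q[...,2:]*i["mtx"][0,0]+i["mtx"][:2,2]
E
python3 - <<'E'
from h import *
for n in("scene","side"):
    i=camera_info(n);p=cv2.imread(f"pics/{n}0.png");d=np.load(f"pics/{n}0.npy");P=cloud(i,d);ok=d>0
    h=cv2.cvtColor(p,cv2.COLOR_BGR2HSV)
    z=P[...,2]
    m=ok&(h[...,0]>8)&(h[...,0]<25)&(h[...,1]>100)&(z>0.004)&(z<.06)&(P[...,1]<-0.1)&(P[...,0]>.5)&(P[...,0]<.9)
    Q=P[m];r=cv2.minAreaRect(Q[:,:2].astype(np.float32));print(n,"rack",m.sum(),r,Q[:,2].max())
    t=Q[Q[:,2]>.02];print(cv2.minAreaRect(t[:,:2].astype(np.float32)))
    m=ok&(z>.012)&(z<.15)&(P[...,0]>.55)&(P[...,0]<.85)&(P[...,1]>.0)&(P[...,1]<.4)
    k,l,s,c=cv2.connectedComponentsWithStats(m.astype(np.uint8))
    for j in range(1,k):
        if s[j,4]>30:
            Q=P[l==j];print(s[j],np.round(Q.min(0),3),np.round(Q.max(0),3),cv2.minAreaRect(Q[:,:2].astype(np.float32)))
    # upper parts
    k,l,s,c=cv2.connectedComponentsWithStats((m&(z>.05)).astype(np.uint8))
    for j in range(1,k):
        if s[j,4]>8:
            Q=P[l==j];print("  top",c[j].round(),s[j,4],np.round(np.median(Q,0),3),Q[:,2].max().round(3),np.median(p[l==j],0))
p=cv2.imread("pics/scene0.png")[195:275,135:265];q=cv2.imread("pics/side0.png")[150:235,240:330]
cv2.imwrite("pics/crop.png",np.vstack([cv2.resize(p,(480,295),interpolation=2),cv2.resize(q,(480,300),interpolation=2)]))
E
```

```text
scene rack 705 ((0.5400025248527527, -0.19209927320480347), (0.1863478422164917, 0.056526295840740204), 86.33666229248047) 0.03449258429519375
((0.5254933834075928, -0.19100815057754517), (0.1798981875181198, 0.02927504852414131), 84.48188018798828)
[150 208  11  25 196] [0.571 0.299 0.013] [0.593 0.318 0.073] ((0.5809234380722046, 0.3104526698589325), (0.01952090486884117, 0.017956268042325974), 51.2032470703125)
[120 230  12  13  76] [0.55  0.373 0.023] [0.603 0.387 0.027] ((0.5764376521110535, 0.3798272907733917), (0.013640444725751877, 0.05235673859715462), 89.5394515991211)
  top [154. 213.] 84 [0.577 0.31  0.064] 0.073 [115.5 125.5  19. ]
side rack 2218 ((0.541603684425354, -0.19345420598983765), (0.1890994906425476, 0.05097391828894615), 86.73896026611328) 0.0355198060032057
((0.5399113297462463, -0.1947040855884552), (0.18529793620109558, 0.04763229936361313), 86.62362670898438)
[297 162  19  24 255] [0.55  0.295 0.012] [0.602 0.4   0.074] ((0.5726545453071594, 0.34817391633987427), (0.10396332293748856, 0.050620418041944504), 85.4976806640625)
  top [311. 166.] 66 [0.582 0.303 0.063] 0.074 [90.  95.  37.5]
```

View pics/crop.png

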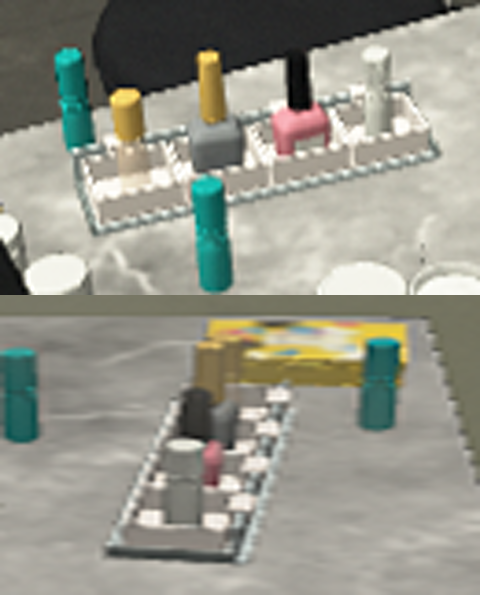

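Run:
```python
from h import *
for n in("scene","side"):
    i=camera_info(n);p=cv2.imread(f"pics/{n}0.png");d=np.load(f"pics/{n}0.npy");P=cloud(i,d);ok=d>0
    h=cv2.cvtColor(p,cv2.COLOR_BGR2HSV);z=P[...,2]
    m=ok&(h[...,0]>5)&(h[...,0]<25)&(h[...,1]>90)&(P[...,2]>.004)&(z<.06)&(P[...,1]<0.05)&(P[...,1]>-.4)&(P[...,0]>.45)&(P[...,0]<.9)
    Q=P[m];print(n,"rack",m.sum(),cv2.minAreaRect(Q[:,:2].astype(np.float32)),Q.min(0),Q.max(0))
    m=ok&(z>.012)&(z<.15)&(P[...,0]>.40)&(P[...,0]<.7)&(P[...,1]>.0)&(P[...,1]<.4)
    for zt in (.012,.045,.06):
      k,l,s,c=cv2.connectedComponentsWithStats((m&(z>zt)).astype(np.uint8))
      for j in range(1,k):
        if s[j,4]>8:
            Q=P[l==j];print(zt,c[j].round(),s[j,4],np.round(np.median(Q,0),3),Q[:,2].max().round(3),np.median(p[l==j],0),np.round(np.hstack([*cv2.minAreaRect(Q[:,:2].astype(np.float32))[:2],cv2.minAreaRect(Q[:,:2].astype(np.float32))[2]]),3))
i=camera_info("wrist");print(i,R.from_euler("xyz",i["orientation"]).as_matrix().round(3))
```

```text
scene rack 895 ((0.5412877798080444, -0.17620819807052612), (0.21803419291973114, 0.056965481489896774), 86.5955810546875) [ 0.50766993 -0.28568504  0.00405869] [ 0.57454736 -0.06654043  0.03449258]
0.012 [202. 232.] 2136 [0.486 0.239 0.028] 0.098 [145. 158. 165.] [ 0.46   0.226  0.22   0.136 82.559]
0.012 [155. 220.] 196 [0.576 0.31  0.046] 0.073 [109.5 119.5  20. ] [5.8100e-01 3.1000e-01 2.0000e-02 1.8000e-02 5.1203e+01]
0.012 [128. 240.] 132 [0.558 0.381 0.025] 0.027 [132.5 236.  248. ] [5.5300e-01 3.8000e-01 1.4000e-02 1.0000e-01 8.9517e+01]
0.045 [237. 214.] 101 [0.479 0.146 0.064] 0.076 [168. 184. 183.] [4.8400e-01 1.4400e-01 1.7000e-02 1.9000e-02 8.4927e+01]
0.045 [154. 214.] 99 [0.577 0.31  0.061] 0.073 [114. 124.  19.] [5.8000e-01 3.1000e-01 1.7000e-02 1.7000e-02 4.9949e+01]
0.045 [192. 222.] 197 [0.492 0.25  0.064] 0.098 [ 82. 146. 157.] [4.9500e-01 2.4800e-01 3.1000e-02 2.3000e-02 6.5993e+01]
0.045 [215. 217.] 115 [0.485 0.196 0.068] 0.087 [17. 18. 17.] [4.9000e-01 1.9600e-01 1.8000e-02 1.5000e-02 2.6468e+01]
0.045 [169. 227.] 131 [0.5   0.3   0.068] 0.081 [ 75. 150. 178.]
[... 1753 characters left out ...]
6 [311. 165.] 41 [0.582 0.304 0.069] 0.074 [95. 99. 36.] [5.8200e-01 3.0600e-01 1.7000e-02 1.5000e-02 3.9095e+01]
0.06 [243. 168.] 36 [0.407 0.282 0.069] 0.075 [ 95.5 101.   49. ] [0.407 0.285 0.013 0.017 1.952]
0.06 [274. 195.] 64 [0.483 0.137 0.071] 0.077 [116.  123.5 123.5] [4.8400e-01 1.4000e-01 1.6000e-02 1.8000e-02 2.3277e+01]
{'mtx': array([[324.058621  ,   0.        , 279.06361133],
       [  0.        , 324.058621  , 212.59525279],
       [  0.        ,   0.        ,   1.        ]]), 'xyz': array([ 0.34294753, -0.58720931,  0.38435563]), 'orientation': array([ 2.85002777e+00,  1.39814060e-03, -1.15845707e+00])} [[ 0.401 -0.877 -0.264]
 [-0.916 -0.384 -0.114]
 [-0.001  0.287 -0.958]]
```

The crop gives the order, left to right as I see it (+y to −y): gold slim (base), gold square (top), black square (colour), white slim (primer). Targets in the rack are base −79.5, top −26.5, colour +26.5 and primer +79.5 mm. Next I move the wrist camera over the rack.

Request:
play_rows(
  commands=[
    [[0,0,-1,0,0,0,0],[0,0,-1,0,0,0,0],[0,0,-1,0,0,0,0],[0,0,-1,0,0,0,0],[0,0,-1,0,0,0,0],[0,0,-1,0,0,0,0],[0,0,-1,0,0,0,0],[0,0,-1,0,0,0,0],[0,0,-1,0,0,0,0],[0,0,-1,0,0,0,0],[0,0,-0.6,0,0,0,0],[0,0,0,0.9,0.4,-0.1,0],[0,0,0,0.9,0.4,-0.1,0],[0,0,0,0.9,0.4,-0.1,0],[0,0,0,0.9,0.4,-0.1,0],[0,0,0,0.9,0.4,-0.1,0],[0,0,0,0.9,0.4,-0.1,0],[0,0,0,0.9,0.4,-0.1,0],[0,0,0,0.9,0.4,-0.1,0],[0,0,0,0.9,0.4,-0.1,0]],
  ],
)

```text
t: 2.1
position: [0.4458, -0.3088, 0.226]
tool_rot: [-3.141, -0.0, 1.472]
ft_force: [-0.1, -0.2, -0.2]
opening: 0.503
grasp_force: 0.0
```

Request:
play_rows(
  commands=[
    [[0,0,0,0.9,0.4,0,0],[0,0,0,0.9,0.4,0,0],[0,0,0,0.9,0.4,0,0],[0,0,0,0.9,0.4,0,0],[0,0,0,0,0,0,0],[0,0,0,0,0,0,0]],
  ],
)

```text
t: 2.7
position: [0.5234, -0.1726, 0.2258]
tool_rot: [-3.141, 0.0, 1.474]
ft_force: [0.5, -0.5, 0.3]
opening: 0.5
grasp_force: 0.0
```

```bash
cat >> h.py <<'E'
def snap(tag):
    i=camera_info("wrist");p,d=capture("wrist");cv2.imwrite(f"pics/{tag}.png",p);np.savez(f"pics/{tag}.npz",d=d,mtx=i["mtx"],xyz=i["xyz"],orientation=i["orientation"]);return p,d,i
E
python3 - <<'E'
from h import *
p,d,i=snap("rackw")
P=cloud(i,d);h=cv2.cvtColor(p,cv2.COLOR_BGR2HSV);z=P[...,2]
s=manip.state();print(s["position"],s["tool_rot"],s["t"],s["opening"])
m=(d>0)&(h[...,0]>5)&(h[...,0]<25)&(h[...,1]>90)&(z>.004)&(z<.06)&(P[...,1]<0.05)&(P[...,1]>-.4)&(P[...,0]>.45)&(P[...,0]<.65)
k,l,st,c=cv2.connectedComponentsWithStats(m.astype(np.uint8));j=1+st[1:,4].argmax();Q=P[l==j]
print(m.sum(),st[j],cv2.minAreaRect(Q[:,:2].astype(np.float32)),np.percentile(Q[:,2],[1,20,50,80,99]))
for a,b in((.006,.011),(.012,.02),(.021,.028),(.0285,.04)):
    q=Q[(Q[:,2]>a)&(Q[:,2]<b)];print(a,len(q),cv2.minAreaRect(q[:,:2].astype(np.float32)))
E
```

```text
[ 0.52292476 -0.17408359  0.22572834] [-3.14059408e+00  6.03870770e-04  1.47144151e+00] 2.75 0.5017430950104311
6793 [ 272   92   44  174 6793] ((0.543767511844635, -0.17824187874794006), (0.2159285992383957, 0.05062246695160866), 86.70320892333984) [0.00689276 0.00817695 0.00911191 0.01762299 0.03353443]
0.006 4712 ((0.5443742275238037, -0.17838403582572937), (0.20801308751106262, 0.04221372306346893), 86.72644805908203)
0.012 1083 ((0.5461857914924622, -0.17815405130386353), (0.2154703587293625, 0.04581448435783386), 86.72346496582031)
0.021 248 ((0.5302718281745911, -0.17760130763053894), (0.21564927697181702, 0.013990740291774273), 86.73292541503906)
0.0285 678 ((0.5209565162658691, -0.176040917634964), (0.21306170523166656, 0.004852841608226299), 86.73633575439453)
```

View pics/rackw.png

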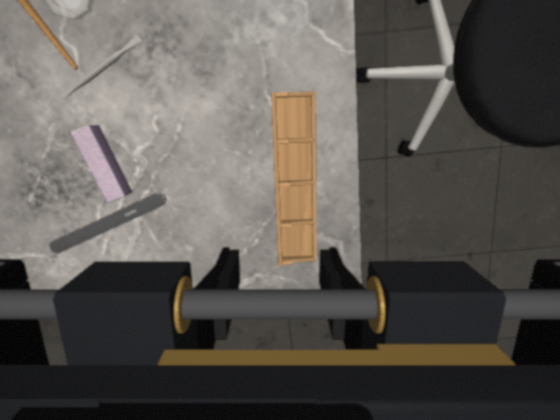

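The rack is at image (295,177). Its floor rectangle centre is (0.544, −0.178) and its yaw is −0.057, which agrees with the fixed cameras to about 2 mm. Now the rail.

Request:
play_rows(
  commands=[
    [[0,0,0,0.85,-0.19,0,0],[0,0,0,0.85,-0.19,0,0],[0,0,0,0.85,-0.19,0,0],[0,0,0,0.85,-0.19,0,0],[0,0,0,0.85,-0.19,0,0],[0,0,0,0.85,-0.19,0,0],[0,0,0,0.85,-0.19,0,0],[0,0,0,0.85,-0.19,0,0],[0,0,0,0.85,-0.19,0,0],[0,0,0,0.85,-0.19,0,0],[0,0,0,0,0,0,0],[0,0,0,0,0,0,0]],
  ],
)

```text
t: 3.95
position: [0.4817, 0.1711, 0.2259]
tool_rot: [-3.141, 0.001, 1.471]
ft_force: [0.2, -0.5, -0.3]
opening: 0.498
grasp_force: 0.0
```

Run:
```python
from h import *
p,d,i=snap("railw")
P=cloud(i,d);z=P[...,2]
s=manip.state();print(s["position"],s["tool_rot"],s["t"])
m=(d>0)&(z<.15)&(P[...,0]>.42)&(P[...,0]<.56)&(P[...,1]>.08)&(P[...,1]<.36)
for zt in (.02,.06):
  k,l,st,c=cv2.connectedComponentsWithStats((m&(z>zt)).astype(np.uint8))
  for j in range(1,k):
    if st[j,4]>8:
      Q=P[l==j];r=cv2.minAreaRect(Q[:,:2].astype(np.float32));t=Q[Q[:,2]>Q[:,2].max()-.004];rt=cv2.minAreaRect(t[:,:2].astype(np.float32))
      print(zt,c[j].round(),st[j,4],Q[:,2].max().round(3),np.median(p[l==j],0),np.round(np.r_[r[0],r[1],r[2]],3),"cap top",np.round(np.r_[rt[0],rt[1]],3))
```

```text
[0.48190255 0.17022009 0.22578219] [-3.14137931e+00  1.48345474e-03  1.46895198e+00] 4.0
0.02 [296. 141.] 2720 0.076 [161. 167. 174.] [5.0100e-01 2.2000e-01 2.2100e-01 5.5000e-02 8.2133e+01] cap top [0.486 0.143 0.016 0.016]
0.02 [291.  65.] 402 0.082 [ 95. 154. 185.] [5.0700e-01 2.9700e-01 1.7000e-02 1.8000e-02 8.1402e+01] cap top [0.507 0.298 0.016 0.016]
0.02 [287. 115.] 708 0.099 [ 97. 115. 117.] [4.9800e-01 2.4800e-01 3.4000e-02 2.6000e-02 7.5501e+01] cap top [0.498 0.248 0.013 0.013]
0.02 [285. 163.] 621 0.089 [100.  96. 144.] [4.9100e-01 1.9400e-01 3.4000e-02 2.6000e-02 8.9196e+01] cap top [0.492 0.194 0.013 0.013]
0.06 [291.  62.] 321 0.082 [ 95. 156. 187.] [5.0700e-01 2.9800e-01 1.7000e-02 1.7000e-02 8.4667e+01] cap top [0.507 0.298 0.016 0.016]
0.06 [287. 116.] 186 0.099 [ 91.5 150.  181.5] [4.9800e-01 2.4800e-01 1.4000e-02 1.3000e-02 3.9261e+01] cap top [0.498 0.248 0.013 0.013]
0.06 [286. 168.] 195 0.089 [22. 21. 23.] [4.9200e-01 1.9500e-01 1.4000e-02 1.4000e-02 3.8408e+01] cap top [0.492 0.194 0.013 0.013]
0.06 [285. 213.] 224 0.076 [172. 181. 185.] [4.8600e-01 1.4300e-01 1.6000e-02 1.7000e-02 3.7407e+01] cap top [0.486 0.143 0.016 0.016]
```

View pics/railw.png

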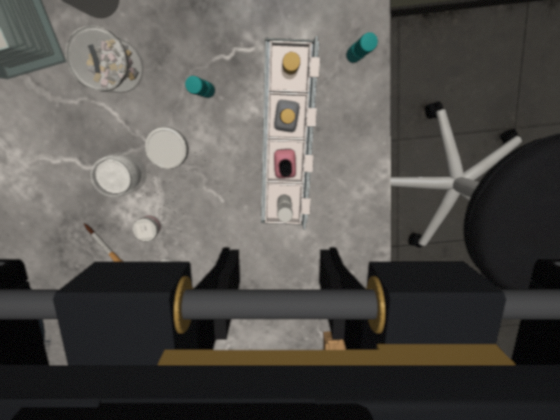

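The rail is at (290,130). The caps are base (291,62), top (287,116), colour (286,168) and primer (285,213), and the cap heights agree with the text. I start with the primer at (0.486, 0.143).

Request:
play_rows(
  commands=[
    [[0,0,0,-0.69,0.16,0,0],[0,0,0,0,0,1,0],[0,0,0,0,0,1,0],[0,0,0,0,0,1,0],[0,0,0,0,0,0.8,0],[0,0,0,0,0,0.4,0],[0,0,0,0,0,0.3,0],[0,0,0,0,0,0,0],[0,0,0,0,0,0,0]],
  ],
)

```text
t: 4.9
position: [0.4859, 0.1437, 0.0467]
tool_rot: [3.14, -0.0, 1.47]
ft_force: [0.5, -0.2, -0.2]
opening: 0.499
grasp_force: 0.0
```

Request:
play_rows(
  commands=[
    [[0,0,0,0,0,0,-0.6],[0,0,0,0,0,0,-1],[0,0,0,0,0,0,-1],[0,0,0,0,0,0,-1],[0,0,0,0,0,0,-1],[0,0,0,0,0,0,-1],[0,0,0,0,0,0,-1]],
  ],
)

```text
t: 5.6
position: [0.4851, 0.1443, 0.0461]
tool_rot: [3.142, 0.0, 1.472]
ft_force: [0.2, -0.1, 0.9]
opening: 0.018
grasp_force: 0.0
```

It closed on nothing, so I look.

Run:
```python
from h import *
p,d=capture("side");q,d2=capture("scene");w,dw=capture("wrist")
cv2.imwrite("pics/miss.png",np.vstack([cv2.resize(p[130:250,180:380],(500,300),interpolation=2),np.hstack([cv2.resize(q[170:290,135:295],(400,300),interpolation=2),cv2.resize(w,(400,300))])[:,:]] ) if 0 else np.hstack([cv2.resize(p[130:250,200:360],(400,300),interpolation=2),cv2.resize(q[170:290,135:295],(400,300),interpolation=2)]))
cv2.imwrite("pics/missw.png",w)
print(manip.state()["opening"])
```

```text
0.0058553321511420585
```

View pics/miss.png

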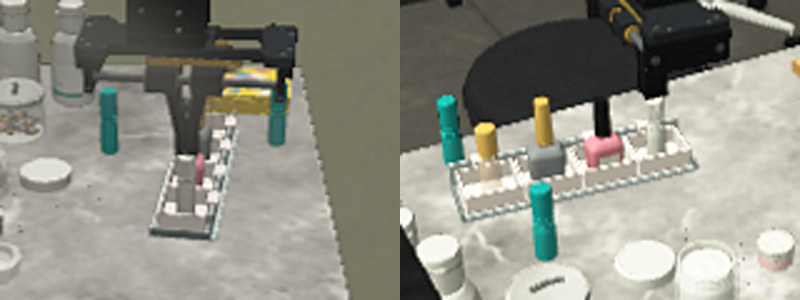

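The side view shows the primer still upright at crop (187,185), with the shut fingers above or behind it at (190,140). I check by depth where the fingers are relative to the cap.

Run:
```python
from h import *
for n in("side","scene"):
    p,d=capture(n);i=camera_info(n);P=cloud(i,d);z=P[...,2]
    m=(d>0)&(z>.03)&(z<.13)&(P[...,0]>.44)&(P[...,0]<.53)&(P[...,1]>.11)&(P[...,1]<.22)
    for zz in np.arange(.03,.13,.008):
        a=m&(z>=zz)&(z<zz+.008)
        w=a&(p.min(2)>80);b=a&(p.max(2)<80)
        print(n,zz.round(3),"bright",w.sum(),P[w].mean(0).round(3) if w.any() else"","dark",b.sum(),np.c_[P[b].min(0),P[b].max(0)].round(3)[:2].tolist() if b.any() else"")
s=manip.state();print(s["position"],s["joints"])
```

```text
side 0.03 bright 95 [0.504 0.154 0.034] dark 0 
side 0.038 bright 48 [0.491 0.164 0.042] dark 0 
side 0.046 bright 27 [0.485 0.141 0.049] dark 2 [[0.495, 0.497], [0.19, 0.195]]
side 0.054 bright 24 [0.482 0.138 0.058] dark 6 [[0.494, 0.497], [0.186, 0.194]]
side 0.062 bright 25 [0.484 0.137 0.066] dark 0 
side 0.07 bright 24 [0.483 0.137 0.074] dark 0 
side 0.078 bright 5 [0.481 0.134 0.083] dark 18 [[0.477, 0.494], [0.131, 0.151]]
side 0.086 bright 3 [0.475 0.136 0.091] dark 24 [[0.477, 0.494], [0.132, 0.151]]
side 0.094 bright 3 [0.475 0.135 0.099] dark 21 [[0.477, 0.493], [0.13, 0.147]]
side 0.102 bright 3 [0.473 0.136 0.106] dark 29 [[0.475, 0.493], [0.13, 0.139]]
side 0.11 bright 2 [0.47  0.137 0.117] dark 32 [[0.473, 0.495], [0.129, 0.138]]
side 0.118 bright 1 [0.47  0.133 0.123] dark 39 [[0.47, 0.497], [0.131, 0.138]]
side 0.126 bright 4 [0.476 0.144 0.128] dark 27 [[0.47, 0.497], [0.129, 0.148]]
scene 0.03 bright 107 [0.492 0.176 0.033] dark 0 
scene 0.038 bright 98 [0.483 0.186 0.042] dark 1 [[0.488, 0.488], [0.19, 0.19]]
scene 0.046 bright 24 [0.48  0.155 0.049] dark 13 [[0.482, 0.49], [0.191, 0.201]]
scene 0.054 bright 28 [0.48  0.147 0.058] dark 16 [[0.48, 0.49], [0.191, 0.202]]
scene 0.062 bright 23 [0.479 0.145 0.067] dark 19 [[0.482, 0.491], [0.19, 0.201]]
scene 0.07 bright 20 [0.48  0.144 0.073] dark 17 [[0.482, 0.488], [0.189, 0.201]]
scene 0.078 bright 7 [0.485 0.18  0.081] dark 48 [[0.474, 0.496], [0.134, 0.201]]
scene 0.086 bright 0  dark 45 [[0.473, 0.498], [0.134, 0.2]]
scene 0.094 bright 0  dark 33 [[0.474, 0.496], [0.134, 0.156]]
scene 0.102 bright 0  dark 19 [[0.473, 0.494], [0.139, 0.156]]
scene 0.11 bright 0  dark 9 [[0.479, 0.498], [0.152, 0.155]]
scene 0.118 bright 0  dark 7 [[0.488, 0.497], [0.153, 0.154]]
scene 0.126 bright 0  dark 2 [[0.487, 0.496], [0.154, 0.156]]
[0.48507437 0.14431217 0.04611013] [ 0.11561459  0.45257894 -0.61010574  2.03974753  0.37303974  0.75811259
 -0.82155026]
```

View pics/missw.png

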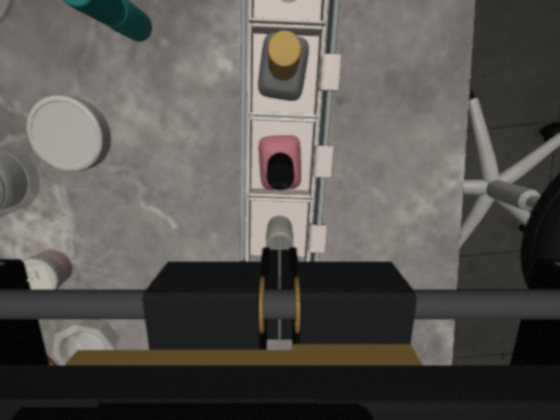

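The shut finger tips show at z≈0.077 although the TCP reads 0.046. They sit just above the cap, so the z reading may be off by about 30 mm. I raise and measure the tips clear of the bottle.

Request:
play_rows(
  commands=[
    [[0,0,0,0,0,-1,-1],[0,0,0,0,0,-1,-1],[0,0,0,0,0,0,-1],[0,0,0,0,0,0,-1]],
  ],
)

```text
t: 6.25
position: [0.4856, 0.1443, 0.1268]
tool_rot: [3.14, -0.0, 1.471]
ft_force: [-1.2, 0.0, -1.0]
opening: 0.004
grasp_force: 0.0
```

Run:
```python
from h import *
s=manip.state();print(s["position"],s["tool_rot"])
for n in("side","scene"):
    p,d=capture(n);i=camera_info(n);P=cloud(i,d);z=P[...,2]
    m=(d>0)&(z>.08)&(z<.22)&(P[...,0]>.45)&(P[...,0]<.52)&(P[...,1]>.11)&(P[...,1]<.17)
    for zz in np.arange(.08,.2,.006):
        b=m&(z>=zz)&(z<zz+.006)
        if b.any():print(n,zz.round(3),b.sum(),np.c_[P[b].min(0),P[b].max(0)].round(3)[:2].tolist(),p[b].mean().round())
    u=proj(i,s["position"]);print("TCP px",u)
    if n=="side":
        c=p.copy();cv2.circle(c,tuple(int(v) for v in u),2,(0,0,255),-1);cv2.imwrite("pics/tip.png",cv2.resize(c[100:220,200:360],(640,480),interpolation=2))
```

```text
[0.48555183 0.14425633 0.12680235] [ 3.13961816e+00 -5.50109786e-05  1.47148514e+00]
side 0.158 14 [[0.475, 0.492], [0.133, 0.138]] 74.0
side 0.164 25 [[0.475, 0.492], [0.13, 0.141]] 67.0
side 0.17 21 [[0.475, 0.492], [0.132, 0.14]] 65.0
side 0.176 27 [[0.475, 0.494], [0.131, 0.155]] 61.0
side 0.182 23 [[0.475, 0.492], [0.13, 0.143]] 58.0
side 0.188 29 [[0.472, 0.494], [0.127, 0.143]] 53.0
side 0.194 25 [[0.47, 0.496], [0.131, 0.138]] 51.0
TCP px [274.74829723 171.17354195]
scene 0.158 28 [[0.475, 0.496], [0.133, 0.154]] 14.0
scene 0.164 26 [[0.473, 0.496], [0.133, 0.155]] 18.0
scene 0.17 39 [[0.472, 0.496], [0.134, 0.156]] 14.0
scene 0.176 26 [[0.471, 0.495], [0.132, 0.155]] 15.0
scene 0.182 30 [[0.472, 0.495], [0.134, 0.155]] 15.0
scene 0.188 24 [[0.471, 0.494], [0.134, 0.156]] 19.0
scene 0.194 10 [[0.475, 0.496], [0.153, 0.156]] 15.0
TCP px [234.96181082 188.57807605]
```

View pics/tip.png

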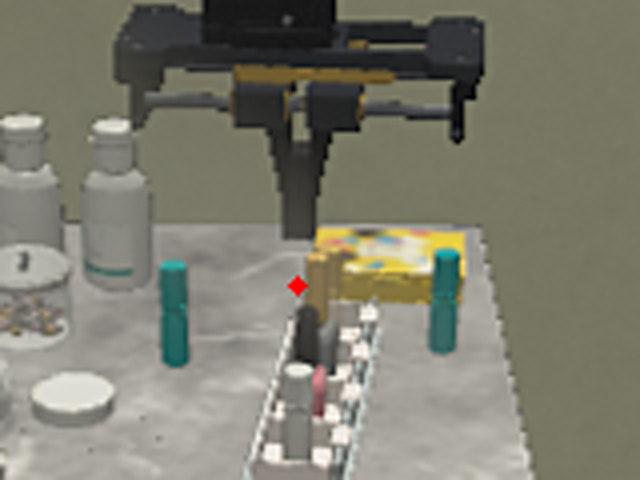

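The red dot (298,286) is the reported TCP, while the real tips are at (300,238). They sit 31 mm higher than reported and are laterally right. I'll command z lower by 0.031 m throughout, watching forces.

Request:
play_rows(
  commands=[
    [[0,0,0,-0.05,0,0,0],[0,0,0,0,0,0,0],[0,0,0,0,0,0,0],[0,0,0,0,0,0,0],[0,0,0,0,0,0.6,0],[0,0,0,0,0,0.6,0],[0,0,0,0,0,0.6,0],[0,0,0,0,0,0.6,0],[0,0,0,0,0,0.45,0],[0,0,0,0,0,0,0],[0,0,0,0,0,0,0]],
  ],
)

```text
t: 7.45
position: [0.485, 0.1427, 0.0123]
tool_rot: [-3.141, -0.0, 1.472]
ft_force: [0.6, 0.0, 0.1]
opening: 0.499
grasp_force: 0.0
```

Request:
play_rows(
  commands=[
    [[0,0,0,0,0,0,-0.5],[0,0,0,0,0,0,-0.7],[0,0,0,0,0,0,-1],[0,0,0,0,0,0,-1],[0,0,0,0,0,0,-1],[0,0,0,0,0,0,-1]],
  ],
)

```text
t: 8.05
position: [0.4852, 0.1424, 0.0126]
tool_rot: [3.141, 0.0, 1.472]
ft_force: [0.3, -0.6, 3.9]
opening: 0.201
grasp_force: 30.0
```

Gripped: the opening reads 17.5 mm, which fits the 18 mm cap. I carry it to compartment +79.5 at (0.5485, −0.0986).

Request:
play_rows(
  commands=[
    [[0,0,0,0,0,-0.4,-1],[0,0,0,0,0,-0.7,-1],[0,0,0,0,0,-0.9,-1],[0,0,0,0,0,-0.9,-1],[0,0,0,-0.4,0.15,0,-1],[0,0,0,-0.73,0.27,0,-1],[0,0,0,-0.73,0.27,0,-1],[0,0,0,-0.73,0.27,0,-1],[0,0,0,-0.73,0.27,0,-1],[0,0,0,-0.73,0.27,0,-1],[0,0,0,-0.73,0.27,0,-1],[0,0,0,-0.73,0.27,0,-1],[0,0,0,-0.33,0.15,0,-1],[0,0,0,0,0,0,-1],[0,0,0,0,0,0,-1],[0,0,0,0,0,0,-1]],
  ],
)

```text
t: 9.65
position: [0.5486, -0.0964, 0.1282]
tool_rot: [-3.141, -0.001, 1.475]
ft_force: [0.1, 0.7, 0.5]
opening: 0.199
grasp_force: 30.0
```

Request:
play_rows(
  commands=[
    [[0,0,0,-0.05,0,0.7,-1],[0,0,0,0,0,0.7,-1],[0,0,0,0,0,0.6,-1],[0,0,0,0,0,0.4,-1],[0,0,0,0,0,0.3,-1],[0,0,0,0,0,0.14,-1],[0,0,0,0,0,0,-1],[0,0,0,0,0,0,-1]],
  ],
)

```text
t: 10.45
position: [0.5494, -0.1004, 0.0153]
tool_rot: [3.14, 0.0, 1.472]
ft_force: [-0.9, 0.3, -0.1]
opening: 0.202
grasp_force: 30.0
```

```bash
cat > chk.py <<'E'
from h import *
import sys
# rack-frame position of bottle-coloured (non-bamboo) points above the compartments
c0=np.array([.544,-.178]);ps=-.057;A=np.array([[np.cos(ps),np.sin(ps)],[-np.sin(ps),np.cos(ps)]])
for n in sys.argv[1:]:
    i=camera_info(n);p,d=capture(n);P=cloud(i,d);r=(P[...,:2]-c0)@A.T;z=P[...,2]
    m=(d>0)&(z>.036)&(z<.105)&(abs(r[...,0])<.035)&(abs(r[...,1])<.12)
    for y in(.0795,.0265,-.0265,-.0795):
        a=m&(abs(r[...,1]-y)<.026)
        if a.sum()>5:
            q=r[a];top=a&(z>z[a].max()-.006)
            print(n,y,a.sum(),"x",q[:,0].min().round(3),q[:,0].max().round(3),"y",q[:,1].min().round(3),q[:,1].max().round(3),"top",z[a].max().round(3),r[top].mean(0).round(4),p[a].mean(0).round())
E
python3 chk.py side scene
```

```text
side 0.0795 515 x -0.024 0.024 y 0.064 0.088 top 0.104 [0.0012 0.0691] [79. 82. 83.]
scene 0.0795 239 x -0.028 0.022 y 0.064 0.091 top 0.105 [-0.0204  0.0871] [47. 50. 49.]
```

Request:
play_rows(
  commands=[
    [[0,0,0,0,0,0.05,-1],[0,0,0,0,0,0,-0.5],[0,0,0,0,0,0,-0.2],[0,0,0,0,0,0,0],[0,0,0,0,0,0,0],[0,0,0,0,0,-0.5,0],[0,0,0,0,0,-0.8,0],[0,0,0,0,0,-0.8,0],[0,0,0,0,0,-0.8,0],[0,0,0,0.8,-0.24,0,0],[0,0,0,0.8,-0.24,0,0],[0,0,0,0.8,-0.24,0,0],[0,0,0,0.8,-0.24,0,0],[0,0,0,0.8,-0.24,0,0],[0,0,0,0.8,-0.24,0,0],[0,0,0,0.8,-0.24,0,0],[0,0,0,0.8,-0.24,0,0],[0,0,0,0.8,-0.26,0,0],[0,0,0,0,0,0,0],[0,0,0,0,0,0,0]],
  ],
)

```text
t: 12.55
position: [0.4901, 0.195, 0.1285]
tool_rot: [3.142, 0.0, 1.474]
ft_force: [-0.1, -0.3, 0.5]
opening: 0.503
grasp_force: 0.0
```

```bash
python3 chk.py side scene
python3 - <<'E'
from plant import manip;print(manip.state()["position"],manip.state()["opening"])
E
```

```text
side 0.0795 199 x -0.01 0.008 y 0.067 0.086 top 0.077 [-0.001   0.0758] [133. 141. 142.]
scene 0.0795 99 x -0.011 0.008 y 0.07 0.087 top 0.075 [-0.0023  0.0786] [184. 198. 198.]
[0.49074382 0.19309048 0.12833117] 0.5014301143722311
```

Primer stands centred. Colour coat next.

Request:
play_rows(
  commands=[
    [[0,0,0,0,0.02,0.6,0],[0,0,0,0,0,0.6,0],[0,0,0,0,0,0.6,0],[0,0,0,0,0,0.5,0],[0,0,0,0,0,0.4,0],[0,0,0,0,0,0,0],[0,0,0,0,0,0,0],[0,0,0,0,0,0,-0.5],[0,0,0,0,0,0,-0.7],[0,0,0,0,0,0,-1],[0,0,0,0,0,0,-1],[0,0,0,0,0,0,-1],[0,0,0,0,0,0,-1],[0,0,0,0,0,0,-1]],
  ],
)

```text
t: 14.05
position: [0.4914, 0.1944, 0.0207]
tool_rot: [3.141, 0.0, 1.472]
ft_force: [0.2, -0.1, 1.7]
opening: 0.126
grasp_force: 30.0
```

Request:
play_rows(
  commands=[
    [[0,0,0,0,0,-0.4,-1],[0,0,0,0,0,-0.7,-1],[0,0,0,0,0,-0.85,-1],[0,0,0,0,0,-0.8,-1],[0,0,0,-0.4,0.1,0,-1],[0,0,0,-0.77,0.2,0,-1],[0,0,0,-0.77,0.2,0,-1],[0,0,0,-0.77,0.2,0,-1],[0,0,0,-0.77,0.2,0,-1],[0,0,0,-0.77,0.2,0,-1],[0,0,0,-0.77,0.2,0,-1],[0,0,0,-0.77,0.2,0,-1],[0,0,0,-0.77,0.2,0,-1],[0,0,0,-0.77,0.2,0,-1],[0,0,0,-0.77,0.2,0,-1],[0,0,0,-0.37,0.12,0,-1],[0,0,0,0,0,0,-1],[0,0,0,0,0,0,-1],[0,0,0,0,0,0,-1]],
  ],
)

```text
t: 15.95
position: [0.546, -0.149, 0.1306]
tool_rot: [-3.141, -0.001, 1.475]
ft_force: [-0.2, -0.1, -0.5]
opening: 0.126
grasp_force: 30.0
```

Request:
play_rows(
  commands=[
    [[0,0,0,-0.02,0,0.6,-1],[0,0,0,0,0,0.6,-1],[0,0,0,0,0,0.6,-1],[0,0,0,0,0,0.4,-1],[0,0,0,0,0,0.3,-1],[0,0,0,0,0,0.2,-1],[0,0,0,0,0,0,-1],[0,0,0,0,0,0,-1]],
  ],
)

```text
t: 16.75
position: [0.5467, -0.1523, 0.0231]
tool_rot: [3.14, 0.0, 1.472]
ft_force: [0.4, -0.7, 0.6]
opening: 0.13
grasp_force: 30.0
```

Request:
play_rows(
  commands=[
    [[0,0,0,0,0,0.05,-1],[0,0,0,0,0,0,-0.6],[0,0,0,0,0,0,-0.2],[0,0,0,0,0,0,0],[0,0,0,0,0,0,0],[0,0,0,0,0,-0.5,0],[0,0,0,0,0,-0.8,0],[0,0,0,0,0,-0.9,0],[0,0,0,0,0,-0.8,0],[0,0,0,0.9,-0.2,0,0],[0,0,0,0.9,-0.2,0,0],[0,0,0,0.9,-0.2,0,0],[0,0,0,0.9,-0.2,0,0],[0,0,0,0.9,-0.2,0,0],[0,0,0,0.9,-0.2,0,0],[0,0,0,0.9,-0.2,0,0],[0,0,0,0.9,-0.2,0,0],[0,0,0,0.9,-0.2,0,0],[0,0,0,0.9,-0.2,0,0],[0,0,0,0.8,-0.2,0,0]],
  ],
)

```text
t: 18.75
position: [0.4968, 0.2483, 0.1407]
tool_rot: [3.141, -0.0, 1.473]
ft_force: [1.1, -0.3, 0.1]
opening: 0.503
grasp_force: 0.0
```

```bash
python3 chk.py side
python3 - <<'E'
from plant import manip;print(manip.state()["position"],manip.state()["opening"])
E
```

```text
side 0.0795 134 x -0.01 0.008 y 0.067 0.084 top 0.077 [-0.0008  0.0757] [143. 151. 152.]
side 0.0265 323 x -0.012 0.012 y 0.007 0.038 top 0.089 [-0.0001  0.0235] [73. 70. 98.]
[0.49477824 0.25539711 0.14143792] 0.4963487978941152
```

Request:
play_rows(
  commands=[
    [[0,0,0,0,0,0,0],[0,0,0,0,0,0,0]],
  ],
)

```text
t: 19.0
position: [0.4973, 0.2456, 0.1403]
tool_rot: [-3.142, 0.001, 1.472]
ft_force: [-0.2, -0.9, -0.4]
opening: 0.5
grasp_force: 0.0
```

Request:
play_rows(
  commands=[
    [[0,0,0,0.02,0.02,0.6,0],[0,0,0,0,0,0.7,0],[0,0,0,0,0,0.7,0],[0,0,0,0,0,0.5,0],[0,0,0,0,0,0.36,0],[0,0,0,0,0,0,0],[0,0,0,0,0,0,0],[0,0,0,0,0,0,-0.5],[0,0,0,0,0,0,-0.7],[0,0,0,0,0,0,-1],[0,0,0,0,0,0,-1],[0,0,0,0,0,0,-1],[0,0,0,0,0,0,-1],[0,0,0,0,0,0,-1]],
  ],
)

```text
t: 20.4
position: [0.4982, 0.2472, 0.0263]
tool_rot: [3.141, 0.0, 1.472]
ft_force: [-0.7, 0.3, 1.0]
opening: 0.133
grasp_force: 30.0
```

Request:
play_rows(
  commands=[
    [[0,0,0,0,0,-0.4,-1],[0,0,0,0,0,-0.7,-1],[0,0,0,0,0,-0.9,-1],[0,0,0,0,0,-0.85,-1],[0,0,0,-0.45,0.1,0,-1],[0,0,0,-0.86,0.17,0,-1],[0,0,0,-0.86,0.17,0,-1],[0,0,0,-0.86,0.17,0,-1],[0,0,0,-0.86,0.17,0,-1],[0,0,0,-0.86,0.17,0,-1],[0,0,0,-0.86,0.17,0,-1],[0,0,0,-0.86,0.17,0,-1],[0,0,0,-0.86,0.17,0,-1],[0,0,0,-0.86,0.17,0,-1],[0,0,0,-0.86,0.17,0,-1],[0,0,0,-0.86,0.17,0,-1],[0,0,0,-0.86,0.17,0,-1],[0,0,0,-0.35,0.1,0,-1],[0,0,-0.9,0,0,0,-1],[0,0,-0.9,0,0,0,-1]],
  ],
)

```text
t: 22.4
position: [0.5435, -0.2038, 0.1408]
tool_rot: [3.141, -0.001, 1.655]
ft_force: [0.1, 1.0, -0.7]
opening: 0.129
grasp_force: 30.0
```

Request:
play_rows(
  commands=[
    [[0,0,0,0,0,0,-1],[0,0,0,0,0,0,-1]],
  ],
)

```text
t: 22.6
position: [0.5435, -0.2034, 0.1406]
tool_rot: [3.141, -0.0, 1.651]
ft_force: [0.4, -0.6, -0.2]
opening: 0.128
grasp_force: 30.0
```

Request:
play_rows(
  commands=[
    [[0,0,0,-0.02,0,0.6,-1],[0,0,0,0,0,0.6,-1],[0,0,0,0,0,0.6,-1],[0,0,0,0,0,0.5,-1],[0,0,0,0,0,0.3,-1],[0,0,0,0,0,0.2,-1],[0,0,0,0,0,0,-1],[0,0,0,0,0,0,-1]],
  ],
)

```text
t: 23.4
position: [0.5441, -0.2051, 0.0289]
tool_rot: [3.14, 0.001, 1.652]
ft_force: [-0.5, -1.1, -0.6]
opening: 0.131
grasp_force: 30.0
```

Request:
play_rows(
  commands=[
    [[0,0,0,0,0,0.06,-1],[0,0,0,0,0,0,-0.6],[0,0,0,0,0,0,-0.2],[0,0,0,0,0,0,0],[0,0,0,0,0,0,0],[0,0,0,0,0,-0.5,0],[0,0,0,0,0,-0.8,0],[0,0,0,0,0,-0.8,0],[0,0,0,0,0,-0.8,0],[0,0,0.9,0,0,0,0],[0,0,0.9,0,0,0,0]],
  ],
)

```text
t: 24.5
position: [0.5441, -0.2054, 0.1433]
tool_rot: [3.139, 0.001, 1.468]
ft_force: [-1.2, -0.6, -0.6]
opening: 0.497
grasp_force: 0.0
```

Request:
play_rows(
  commands=[
    [[0,0,0,0.88,-0.16,0,0],[0,0,0,0.88,-0.16,0,0],[0,0,0,0.88,-0.16,0,0],[0,0,0,0.88,-0.16,0,0],[0,0,0,0.88,-0.16,0,0],[0,0,0,0.88,-0.16,0,0],[0,0,0,0.88,-0.16,0,0],[0,0,0,0.88,-0.16,0,0],[0,0,0,0.88,-0.16,0,0],[0,0,0,0.88,-0.16,0,0],[0,0,0,0.88,-0.16,0,0],[0,0,0,0.88,-0.16,0,0],[0,0,0,0.88,-0.16,0,0],[0,0,0,0.88,-0.16,0,0],[0,0,0,0,0,0,0],[0,0,0,0,0,0,0]],
  ],
)

```text
t: 26.1
position: [0.5024, 0.2947, 0.1416]
tool_rot: [-3.141, 0.0, 1.474]
ft_force: [0.3, -0.3, 0.8]
opening: 0.498
grasp_force: 0.0
```

```bash
python3 chk.py side
python3 - <<'E'
from plant import manip;print(manip.state()["position"],manip.state()["opening"])
E
```

```text
side 0.0795 135 x -0.01 0.008 y 0.067 0.085 top 0.077 [-0.001   0.0757] [142. 150. 152.]
side 0.0265 183 x -0.012 0.011 y 0.009 0.038 top 0.089 [-0.      0.0237] [62. 61. 79.]
side -0.0265 420 x -0.012 0.013 y -0.045 -0.015 top 0.099 [-0.0001 -0.0279] [ 85. 110. 120.]
[0.50296565 0.2932961  0.14148336] 0.5043801972301007
```

Request:
play_rows(
  commands=[
    [[0,0,0,0.09,0.05,0,0],[0,0,0,0,0,0.7,0],[0,0,0,0,0,0.7,0],[0,0,0,0,0,0.7,0],[0,0,0,0,0,0.66,0],[0,0,0,0,0,0.4,0],[0,0,0,0,0,0,0],[0,0,0,0,0,0,0],[0,0,0,0,0,0,-0.5],[0,0,0,0,0,0,-0.7],[0,0,0,0,0,0,-1],[0,0,0,0,0,0,-1],[0,0,0,0,0,0,-1],[0,0,0,0,0,0,-1],[0,0,0,0,0,0,-1]],
  ],
)

```text
t: 27.65
position: [0.5055, 0.2977, 0.0158]
tool_rot: [3.141, -0.0, 1.472]
ft_force: [0.3, -1.0, 3.0]
opening: 0.196
grasp_force: 30.0
```

Request:
play_rows(
  commands=[
    [[0,0,0,0,0,-0.4,-1],[0,0,0,0,0,-0.8,-1],[0,0,0,0,0,-0.9,-1],[0,0,0,0,0,-0.9,-1],[0,0,0,-0.45,0.1,0,-1],[0,0,0,-0.86,0.136,0,-1],[0,0,0,-0.86,0.136,0,-1],[0,0,0,-0.86,0.136,0,-1],[0,0,0,-0.86,0.136,0,-1],[0,0,0,-0.86,0.136,0,-1],[0,0,0,-0.86,0.136,0,-1],[0,0,0,-0.86,0.136,0,-1],[0,0,0,-0.86,0.136,0,-1],[0,0,0,-0.86,0.136,0,-1],[0,0,0,-0.86,0.136,0,-1],[0,0,0,-0.86,0.136,0,-1],[0,0,0,-0.86,0.136,0,-1],[0,0,0,-0.86,0.136,0,-1],[0,0,0,-0.86,0.136,0,-1],[0,0,0,-0.86,0.136,0,-1]],
  ],
)

```text
t: 29.65
position: [0.5375, -0.2436, 0.1362]
tool_rot: [3.141, -0.0, 1.472]
ft_force: [0.3, 0.2, -0.6]
opening: 0.2
grasp_force: 30.0
```

Request:
play_rows(
  commands=[
    [[0,0,0,-0.37,0.1,0,-1],[0,0,0,0,0,0,-1],[0,0,0,0,0,0,-1],[0,0,0,0,0,0,-1]],
  ],
)

```text
t: 30.05
position: [0.5405, -0.2546, 0.1356]
tool_rot: [3.142, -0.001, 1.475]
ft_force: [0.2, 0.7, -0.5]
opening: 0.192
grasp_force: 30.0
```

Descend to 0.018 (2.94 units).

Request:
play_rows(
  commands=[
    [[0,0,0,-0.04,-0.02,0.7,-1],[0,0,0,0,0,0.7,-1],[0,0,0,0,0,0.6,-1],[0,0,0,0,0,0.5,-1],[0,0,0,0,0,0.3,-1],[0,0,0,0,0,0.14,-1],[0,0,0,0,0,0,-1],[0,0,0,0,0,0,-1]],
  ],
)

```text
t: 30.85
position: [0.5401, -0.2588, 0.0187]
tool_rot: [3.14, 0.0, 1.472]
ft_force: [0.9, -0.0, -0.0]
opening: 0.201
grasp_force: 30.0
```

Request:
play_rows(
  commands=[
    [[0,0,0,0,0,0.05,-1],[0,0,0,0,0,0,-0.5],[0,0,0,0,0,0,-0.2],[0,0,0,0,0,0,0],[0,0,0,0,0,0,0],[0,0,0,0,0,-0.5,0],[0,0,0,0,0,-0.8,0],[0,0,0,0,0,-0.9,0],[0,0,0,0,0,-0.9,0],[0,0,0,0,0,-0.9,0],[0,0,0,0,0,-0.5,0],[0,0,0,0,0,0,0],[0,0,0,0,0,0,0],[0,0,0,0,0,0,0]],
  ],
)

```text
t: 32.25
position: [0.5381, -0.2588, 0.1941]
tool_rot: [-3.139, -0.001, 1.472]
ft_force: [-0.2, 0.4, 0.2]
opening: 0.499
grasp_force: 0.0
```

```bash
python3 chk.py side scene
python3 - <<'E'
from h import *
p,d=capture("side");cv2.imwrite("pics/end.png",cv2.resize(p[220:380,230:390],(600,600),interpolation=2))
E
```

```text
side 0.0795 136 x -0.01 0.008 y 0.067 0.086 top 0.077 [-0.0008  0.0758] [152. 161. 162.]
side 0.0265 186 x -0.025 0.012 y 0.009 0.038 top 0.089 [-0.0005  0.024 ] [67. 66. 87.]
side -0.0265 341 x -0.012 0.013 y -0.044 -0.013 top 0.099 [ 0.0001 -0.028 ] [ 90. 124. 138.]
side -0.0795 290 x -0.009 0.008 y -0.091 -0.073 top 0.082 [-0.0006 -0.082 ] [ 83. 135. 159.]
scene 0.0795 97 x -0.014 0.008 y 0.071 0.087 top 0.076 [-0.0022  0.0789] [179. 193. 193.]
scene 0.0265 140 x -0.015 0.013 y 0.013 0.043 top 0.087 [-0.0021  0.0264] [ 82.  80. 115.]
scene -0.0265 166 x -0.015 0.011 y -0.041 -0.008 top 0.098 [-0.0014 -0.0242] [101. 141. 156.]
scene -0.0795 99 x -0.011 0.009 y -0.09 -0.069 top 0.081 [-0.0009 -0.0791] [ 98. 159. 186.]
```

View pics/end.png

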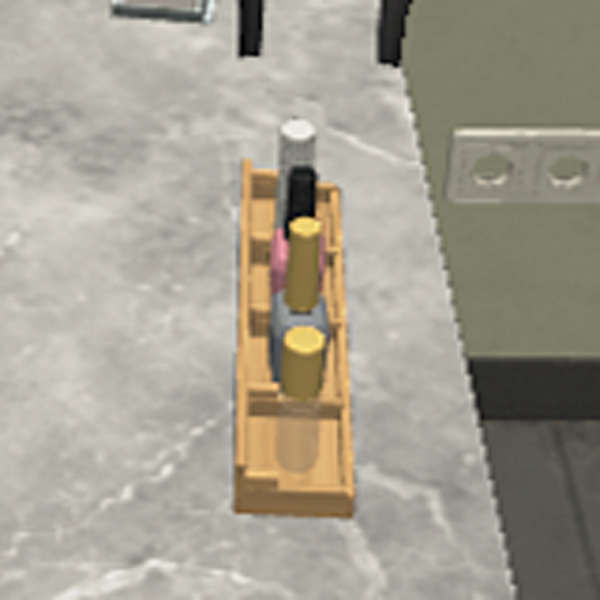

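All four bottles stand upright and centred in the compartments: base at (303,400), top (300,300), colour (300,220), primer (298,150). The gripper is clear.

```bash
python3 -c "
from plant import sign_off
print(sign_off())"
```

```text
the job is handed in; nothing more can be done
None
```

All four bottles stand upright in the bamboo rack in mirrored order, measured within about 4 mm of their compartment centres, and the job is handed in at about 32 s of the 96 s; sign-off returned no verdict.

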